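# Pack the second tin label up

## Task

Complete the gift set in the blue two-well tray: of the two loose tins out on the bench in front of the carton, take the one lying right way up, with its label showing, and set it flat in the empty well, label up, like the tin already packed in the other well. Leave the packed tin and the upside-down tin where they are, and let go.

Things in the scene. Friction and masses are not known exactly. Their poses are not given: they have to be found in the camera images.
- tin_label_up: The tin to pack: round silver-white slip-lid tin, buff printed label on top, loose on the bench right way up. 62 mm across the lid, 60 mm across the body, 22 mm high; the lid is the band 13 to 22 mm above the underside. About 45 g. Origin: centre of its underside; z points out of the label face (up). Round: grip it across the lid in any direction.
- tin_upside_down: A like tin lying loose and upside down, bare underside showing. Its z points down; its origin (centre of its underside) is on top, 22 mm above the bench. Stays where it is. Either loose tin may be the nearer to the tray; their centres are at least 110 mm apart.
- tin_packed: A third like tin, already packed label up in the other well of the tray. Origin: centre of its underside; z up. Stays where it is.
- empty_well (a point): Centre of the floor of the empty well; z up, y along the tray away from the packed tin. Blue tray: slab 122 x 242 x 14 mm fixed to the bench, turned any way. Two round wells 82 mm across, 8 mm deep, 120 mm between centres; floor 6 mm, tray top 14 mm above the bench. A seated tin stands 14 mm proud, so holding it by the lid band keeps fingers clear of the tray.
There are look-alikes about, which are no part of the job. Leave any red or yellow look-alike of the tin_label_up alone.

How it is judged:
At the end, for the whole second after the job is handed in: The tin that lay label up is at rest in the empty well, label up: within 15 mm of the well's centre, its underside within 4 mm of the well floor, tilted by less than 10 degrees. The packed tin is within 25 mm and the upside-down tin within 30 mm of where it started (horizontal distance between tin_label_up and empty_well below 0.015 m and z of tin_label_up in the frame of empty_well below 0.004 m and angle between tin_label_up's own z axis and vertical below 0.17 rad and linear speed of tin_label_up below 0.02 m/s and distance of tin_packed from where it was at the start of the episode below 0.025 m and distance of tin_upside_down from where it was at the start of the episode below 0.03 m); the robot touches nothing.
It fails at once if the tin already packed is shifted by more than 25 mm (distance of tin_packed from where it was at the start of the episode above 0.025 m).
It fails at once if the upside-down tin is moved by more than 30 mm (distance of tin_upside_down from where it was at the start of the episode above 0.03 m).
It also fails if it takes over 32 s, if anything falls off the work surface, if the arm or the gripper's body presses on something with over 40 N, if the wrist force passes 120 N, or if a joint passes its speed limit or range.

## Robot

A 6-joint arm with a two-finger parallel gripper is mounted at the origin on a cart in front of the work surface, level with it; the furniture and walls round the work are solid. World frame = base frame: x ahead of the robot, y to its left, z up, the work surface at z = 0. Lengths are in m, angles in rad, forces in N, time in s.
With the tool pointing down it reaches from about 0.375 to 0.925 m from the base axis. Payload 5.7 kg.
Tool frame: the origin (TCP) lies midway between the tips of the shut fingers; the grasp point (between the pads) lies bot.grip_depth behind it (bot.grip_depth is the distance from the TCP to the grasp point, in m); z points along the fingers, y is the line along which they close (so a half turn about z gives the same grasp; the last joint's range is limited). The gripper opens to 88 mm and grips with 3 to 60 N. Pads are 20 mm wide; open, the fingers measure 115 mm over their backs; the gripper's body (75 mm by 178 mm) begins 61 mm behind the grasp point.
Start: joints at [-1.255, 0.359, 1.51, -0, 1.272, -0.115], TCP at [0.251, -0.545, 0.223] pointing down, gripper open.
Joint ranges: [-2.97, 2.97], [-1.01, 2.36], [0.21, 2.38], [-0.96, 4.11], [0.2, 2.71], [-2.98, 2.98]. Speed limits (rad/s): [2.39, 2.39, 3.14, 3.14, 3.14, 3.14].

## Interface

Orientations are given as a 3x3 rotation matrix whose columns are the frame's x, y, z axes.
In Python, from rig import bot, camera, camera_model, finder gives the robot as it stands.
- The arm moves only by the shell command python3 -m creep 'ROWS' [OPENING] [FORCE]. ROWS is JSON, a list of rows, each a list of 4 numbers: the shift along the tool's x, y, z in mm, then the turn about the tool's z in degrees. In form: [[tx, ty, tz, spin], ...]. A call has 1 to 12 rows; each row is the pose to reach, as a shift and turn from the pose commanded when the call began, along the tool's axes at that moment; what a row does not reach only later rows make up. A row lasts 1/8 s, in which the tool goes at most 62.5 mm and 10.7 degrees, less where a joint would pass 70% of its speed; a pose out of reach is approached as far as the arm can. A call with a gripper value outside its range is refused whole. OPENING is the closure in counts, from 0 (fully open) to 255 (shut), set as the call begins (- or left out, the last holds). The fingers move at their own pace and stop on an object; FORCE is the grip in N (left out, the last holds). Time passes only in rows, so rows that repeat a pose let the fingers close. It gives the time, the measured TCP pose, the force, the opening and the grip force at its end, in the units of the state.
- bot.sense(): the state, without advancing time (a new reading comes with each control period).
- camera(name): name is "scene" or "top"; returns the picture (480x640x3 uint8, blue, green, red); there is no depth.
- camera_model(name): a dict with "intrinsics" (3x3 intrinsics, pixels), "xyz" and "attitude" of the camera in the world. Camera axes: x right, y up, looking along -z (the intrinsics and any distortion apply to the point x, -y, -z); pixel columns grow to the right and rows downward; lengths in m; the calibration is good to about 2 mm. A picture is of the moment at which its call begins. camera_model takes no time and is no camera call.
- bot.close_job(): hands the job in; it is judged then, once.
Trained networks look in the newest picture that a camera, given by its name, has taken for a name from the list of things; names that differ only in an ending like _2 or _b are one class to them, and where a whole thing is asked for, a point or a joint stands for the part that bears it (a point fixed in the world has none). Each returns a list of dicts, best first, with "p" (0 to 1); they miss things now and then, are a little off and sometimes report something else, mostly with a low value. They report only what shows in the picture. A call takes as long as a camera call. They do not tell look-alikes from the thing itself.
- finder.boxes_of(camera, name): "bbox" ([left, top, width, height] in pixels, round what is visible of it).
- finder.trace(camera, name): "mask" (480x640 bool, what is visible of it) and "bbox" ([left, top, width, height] in pixels, round what is visible of it).
The state is a dict: "time_s": time; "joint_positions": joint angles; "qd": joint speeds; "joint_torque": joint torques, N m; "tool_pos": TCP position; "tcp_rot": TCP orientation; "ft_force": force on the tool from outside, world axes, zero at the start; "ft_torque": the same for the moment, N m; "grip_width": opening from 0.0 (shut) to 1.0 (fully open); "finger_force": force on a finger pad.
Only numpy, scipy, OpenCV 4.12 (cv2) and the standard library are available. Lean on these libraries where they do the work, as an engineer would, in place of code of your own. Each camera call takes 0.05 s, during which the arm holds its last target. There are 200 camera calls.

## Working session

There is one attempt and no reset: what is moved stays moved. The work goes in short steps, Python scripts to look and compute and a shell command to move; the robot and the scene stay as the last step left them, time stands still between calls to the robot, and variables do not carry over. Pictures are saved under pics/ and viewed, at most 10 in all, crops included, and the job is handed in when it is done.

```bash
mkdir -p pics; ls
cat > h.py <<'E'
import numpy as np,cv2
from rig import bot,camera,camera_model,finder
def ray(cam,u,v,z):
    m=camera_model(cam);K=np.array(m["intrinsics"]);R=np.array(m["attitude"]);c=np.array(m["xyz"])
    d=np.linalg.inv(K)@[u,v,1];d=R@(d*[1,-1,-1]);return c+d*(z-c[2])/d[2]
E
python3 - <<'E'
from h import *
for c in("scene","top"):
    cv2.imwrite(f"pics/{c}0.png",camera(c)); m=camera_model(c); print(c,m)
    for n in("tin_label_up","tin_upside_down","tin_packed","empty_well"):
        try:
            for d in finder.boxes_of(c,n)[:6]:
                b=d["bbox"];print(n,round(d["p"],2),np.round(b,0),ray(c,b[0]+b[2]/2,b[1]+b[3]/2,.018).round(3))
        except Exception as e: print(n,e)
s=bot.sense();print(s,bot.grip_depth)
E
```

```text
pics
scene {'intrinsics': array([[434.98172164,   0.        , 310.91007947],
       [  0.        , 434.98172164, 239.93867895],
       [  0.        ,   0.        ,   1.        ]]), 'xyz': array([-0.17361935,  0.62094246,  0.43287931]), 'attitude': array([[-0.63228634,  0.30415871, -0.71253173],
       [-0.77463398, -0.26303729,  0.5751118 ],
       [-0.01249716,  0.91558662,  0.40192656]])}
tin_label_up 0.77 [258. 281.  31.  25.] [0.415 0.237 0.018]
tin_label_up 0.74 [162. 267.  28.  26.] [0.584 0.355 0.018]
tin_label_up 0.68 [227. 310.  33.  27.] [0.367 0.33  0.018]
tin_label_up 0.57 [190. 287.  36.  21.] [0.481 0.337 0.018]
tin_upside_down 0.66 [268. 245.  24.  18.] [0.548 0.126 0.018]
tin_packed 0.74 [373. 230.  26.  18.] [ 0.451 -0.112  0.018]
tin_packed 0.35 [323. 216. 101.  46.] [ 0.472 -0.091  0.018]
empty_well 0.97 [322. 216. 102.  46.] [ 0.471 -0.09   0.018]
top {'intrinsics': array([[506.15404067,   0.        , 329.89541307],
       [  0.        , 506.15404067, 233.68944277],
       [  0.        ,   0.        ,   1.        ]]), 'xyz': array([0.38460612, 0.04406701, 1.083357
[... 732 characters left out ...]
19e-01]), 'qd': array([-9.13092441e-04,  8.26025873e-04, -1.73904980e-05,  2.47686837e-03,
       -1.47093832e-03,  8.20962562e-05]), 'joint_torque': array([-5.44361501e-04, -5.14899659e+01, -2.70878828e+01,  6.74492866e-02,
        2.62945751e-02, -5.10764960e-05]), 'tool_pos': array([ 0.25052092, -0.54513617,  0.22259058]), 'tcp_rot': array([[ 9.08631641e-01,  4.17598535e-01, -6.31564665e-05],
       [ 4.17598540e-01, -9.08631627e-01,  1.58926033e-04],
       [ 8.98131560e-06, -1.70779270e-04, -9.99999985e-01]]), 'ft_force': array([0.02718815, 0.39570902, 0.36207293]), 'ft_torque': array([ 0.04847485,  0.0049046 , -0.0149127 ]), 'finger_force': 0.0, 'grip_width': 1.0007781938554856} 0.0187
```

```bash
python3 -c "
import cv2
a=cv2.imread('pics/top0.png')[120:330,150:470];cv2.imwrite('pics/top0c.png',cv2.resize(a,(800,525),interpolation=cv2.INTER_CUBIC))"
```

```text
(no output)
```

View pics/top0c.png

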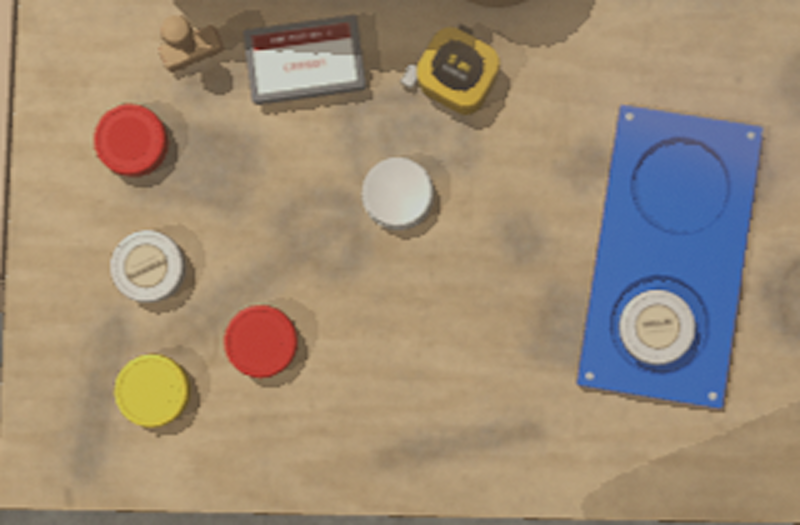

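View pics/scene0.png

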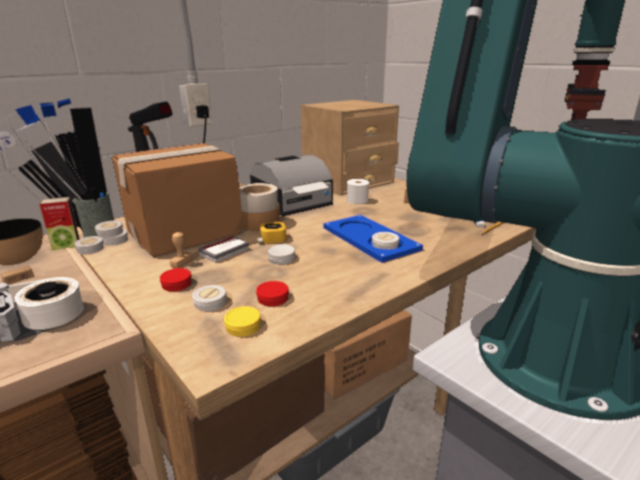

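The top crop shows the loose labelled tin at (147,266), about pixel (209,226), and the bare upside-down tin at (397,191). The empty well is at (681,186), about pixel (422,194), with the packed tin below it. The red and yellow tins are decoys. The scene view agrees.

```bash
cat >> h.py <<'E'
def tin(cam,near,name="tin_label_up",z=.016):
    best=None
    for d in finder.trace(cam,name):
        v,u=np.nonzero(d["mask"]);p=ray(cam,(u.min()+u.max())/2,(v.min()+v.max())/2,z)
        if np.linalg.norm(p[:2]-near)<.05: best=p if best is None else best
    return best
def well(img):
    h=cv2.cvtColor(img,cv2.COLOR_BGR2HSV);m=cv2.inRange(h,(100,120,60),(125,255,255))
    n,l,s,_=cv2.connectedComponentsWithStats(m);i=1+s[1:,4].argmax()
    v,u=np.nonzero(l==i);hull=cv2.convexHull(np.stack([u,v],1).astype(np.int32))[:,0]
    q=np.array([ray("top",*p,.014)[:2] for p in hull])
    (c,sz,a)=cv2.minAreaRect((q*1000).astype(np.float32));b=cv2.boxPoints((c,sz,a))/1000
    e=[b[1]-b[0],b[2]-b[1]];e=max(e,key=np.linalg.norm);e/=np.linalg.norm(e);print("tray",c,sz,e)
    return np.array(c)/1000,e
def rel(p):
    s=bot.sense();return (np.array(s["tcp_rot"]).T@(p-np.array(s["tool_pos"]))*1000).round(1)
E
python3 - <<'E'
from h import *
img=camera("top");camera("scene")
for c in("top","scene"): print(c,tin(c,[.491,.333]),tin(c,[.45,-.105],"tin_packed",.022),tin(c,[.55,.122],"tin_upside_down"))
c,e=well(img);print(c+.06*e,c-.06*e, "rim px",ray("top",422.4,194.4,.014))
t=tin("top",[.491,.333]);print(t,rel(np.array([t[0],t[1],.1])))
E
```

```text
top [0.48989742 0.32914708 0.016     ] [ 0.4440479  -0.10142539  0.022     ] [0.55516804 0.11699973 0.016     ]
scene None [ 0.44119092 -0.09778604  0.022     ] [0.55078107 0.12252    0.016     ]
tray (499.475341796875, -114.60289001464844) (120.98605346679688, 227.69876098632812) [ 0.9892573 -0.1461845]
[ 0.55883078 -0.12337396] [ 0.44011991 -0.10583182] rim px [ 0.56428657 -0.12526813  0.014     ]
[0.48989742 0.32914708 0.016     ] [ 582.6 -694.4  122.7]
```

View pics/top0.png

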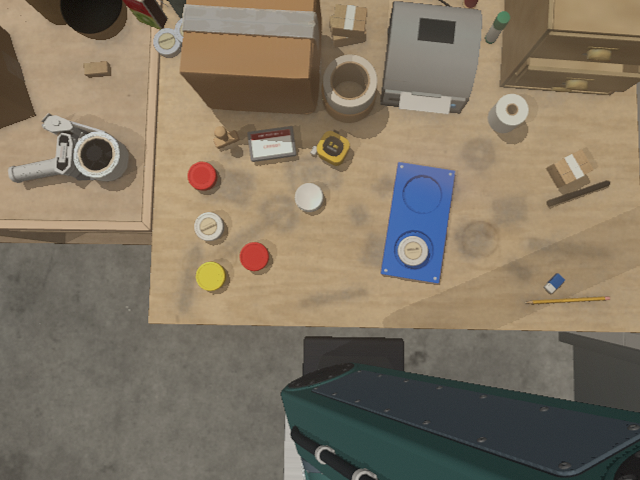

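The full top view matches: the target is at (209,226), the carton is well beyond it, and the corridor is free. I'll set out via a point above the tray.

```bash
python3 -m creep '[[20,-18,0,0],[60,-52,0,0],[105,-92,0,0],[150,-131,0,0],[195,-170,0,0],[240,-209,0,0],[285,-248,0,0],[330,-287,0,0],[368,-321,0,0],[395,-370,0,0],[420,-425,0,0],[450,-480,0,0]]' 0 20
python3 - <<'E'
from h import *
img=camera("top");cv2.imwrite("pics/top1.png",img)
print(bot.sense()["joint_positions"].round(2),rel(np.array([.490,.330,.1])))
a=cv2.imread("pics/top0.png");g=a[160:230,390:460]
# well rim: darker wall edges; corners of tray by hand
for p in [(398.8,162),(454.8,170.8),(438.8,282),(381.5,272)]: print(ray("top",*p,.014).round(4))
E
```

```text
time_s: 2.45
tool_pos: [0.4589, 0.0805, 0.223]
tcp_rot: [[0.909, 0.417, 0.001], [0.417, -0.909, -0.0], [0.001, 0.0, -1.0]]
ft_force: [0.9, -0.0, 0.2]
grip_width: 1.002
finger_force: 0.0
[0.04 0.16 1.79 0.01 1.19 1.17] [ 129.8 -206.1  124.4]
[ 0.6337 -0.0749  0.014 ]
[ 0.6161 -0.194   0.014 ]
[ 0.3794 -0.1597  0.014 ]
[ 0.3983 -0.0398  0.014 ]
```

```bash
python3 -m creep '[[25,-40,0,0],[55,-85,10,0],[85,-130,30,0],[110,-170,60,0],[130,-206,90,0],[130,-206,124,0],[130,-206,124,0],[130,-206,124,0]]'
python3 - <<'E'
from h import *
img=camera("top");sc=camera("scene")
cv2.imwrite("pics/near.png",np.hstack([cv2.resize(img[170:290,150:280],(400,369)),cv2.resize(sc[200:340,120:270],(400,369))]))
print(rel(np.array([.490,.330,.011])))
E
```

```text
time_s: 3.5
tool_pos: [0.4917, 0.32, 0.0996]
tcp_rot: [[0.909, 0.417, 0.001], [0.417, -0.909, 0.0], [0.001, -0.0, -1.0]]
ft_force: [0.6, -0.3, 0.0]
grip_width: 1.0
finger_force: 0.0
[ 1.7 -9.9 89.4]
```

View pics/near.png

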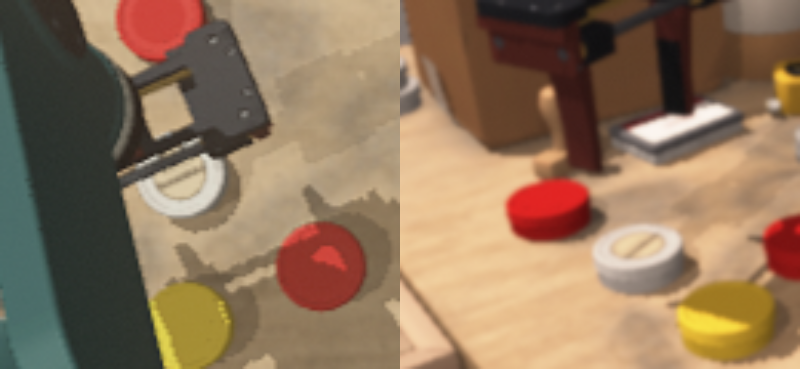

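Run:
```python
from h import *
def proj(c,p):
    m=camera_model(c);q=np.array(m["attitude"]).T@(np.array(p)-m["xyz"])*[1,-1,-1];q=np.array(m["intrinsics"])@q;return (q[:2]/q[2]).round(1)
for p in([.4917,.32,.0996],[.4917,.32,.0],[.4917,.32,.2],[.4917+.018,.32-.04,.1],[.4917-.018,.32+.04,.1],[.49,.33,.022]): print(proj("top",p),(proj("top",p)-[150,170])*3.08,proj("scene",p),(proj("scene",p)-[120,200])*[2.667,2.636])
print(ray("scene",120+640/2.667,200+243/2.636,.022))
print(ray("top",150+183/3.08,170+174/3.08,.022))
```

```text
[202.  220.8] [160.16  156.464] [208.8 253.1] [236.8296 139.9716]
[214.7 226. ] [199.276 172.48 ] [214.4 300.8] [251.7648 265.7088]
[186.5 214.5] [112.42 137.06] [202.5 199.8] [220.0275  -0.5272]
[222.5 212. ] [223.3  129.36] [223.7 243.8] [276.5679 115.4568]
[181.4 229.6] [ 96.712 183.568] [192.4 262.9] [193.0908 165.8044]
[207.4 225.7] [176.792 171.556] [208.8 292.8] [236.8296 244.6208]
[0.31040264 0.1159483  0.022     ]
[0.48828306 0.32555296 0.022     ]
```

The tin sits under the open fingers, and both projections agree to a few mm. I'll descend with a small correction and grip.

```bash
python3 -m creep '[[1,-8,10,0],[1,-8,30,0],[1,-8,50,0],[1,-8,65,0],[1,-8,78,0],[1,-8,86,0],[1,-8,89,0],[1,-8,89,0],[1,-8,89,0]]' 0 20 && python3 -m creep '[[0,0,0,0],[0,0,0,0],[0,0,0,0],[0,0,0,0],[0,0,0,0],[0,0,0,0],[0,0,0,0],[0,0,0,0]]' 255 20
```

```text
time_s: 4.72
tool_pos: [0.489, 0.3281, 0.0102]
tcp_rot: [[0.909, 0.418, 0.001], [0.418, -0.909, 0.001], [0.001, -0.0, -1.0]]
ft_force: [-0.4, -0.2, 0.2]
grip_width: 0.995
finger_force: 0.0
time_s: 5.72
tool_pos: [0.4887, 0.328, 0.0098]
tcp_rot: [[0.909, 0.418, 0.0], [0.418, -0.909, 0.0], [0.0, -0.0, -1.0]]
ft_force: [0.0, -0.8, 3.7]
grip_width: 0.697
finger_force: 20.0
```

```bash
python3 -m creep '[[0,0,-10,0],[0,0,-30,0],[0,0,-60,0],[0,0,-90,0],[0,0,-110,0],[0,0,-110,0],[0,0,-110,0]]'
python3 - <<'E'
from h import *
sc=camera("scene");cv2.imwrite("pics/lift.png",cv2.resize(sc[180:340,120:320],(750,600)))
print(rel(np.array([.565,-.125,.1])))
E
```

```text
time_s: 6.6
tool_pos: [0.4881, 0.3276, 0.1191]
tcp_rot: [[0.909, 0.418, -0.001], [0.418, -0.909, -0.0], [-0.001, -0.0, -1.0]]
ft_force: [-0.2, -0.6, 0.1]
grip_width: 0.7
finger_force: 20.0
[-118.8  443.4   19. ]
```

View pics/lift.png

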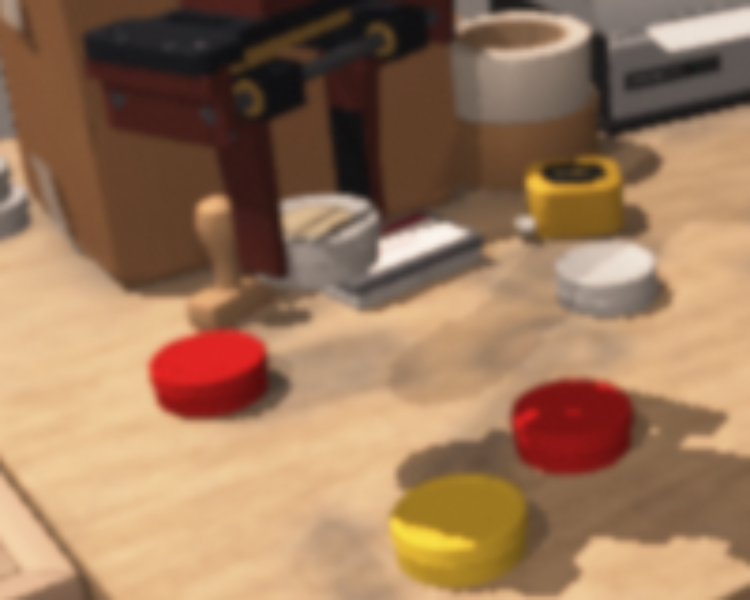

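The tin is held level by the lid at about (330,235) in the crop. I'll estimate its offset along the pads from its right edge, at about crop x=380.

Run:
```python
from h import *
m=camera_model("scene")
def outl(x,y,z):
    t=np.linspace(0,6.28,90);P=np.stack([x+.031*np.cos(t),y+.031*np.sin(t),z+0*t],1)
    q=((P-m["xyz"])@np.array(m["attitude"])*[1,-1,-1])@np.array(m["intrinsics"]).T;q=q[:,:2]/q[:,2:];q=(q-[120,180])*3.75
    return q.min(0).round(),q.max(0).round()
for d in(-.01,-.005,0,.005,.01): print(d,outl(.4881+.909*d,.3276+.418*d,.131))
```

```text
-0.01 (array([263., 198.]), array([399., 252.]))
-0.005 (array([254., 196.]), array([391., 250.]))
0 (array([246., 195.]), array([382., 248.]))
0.005 (array([238., 193.]), array([373., 246.]))
0.01 (array([229., 192.]), array([365., 244.]))
```

The offset is about zero, so I'll carry it to above the well.

```bash
python3 -m creep '[[-6,20,0,0],[-18,65,0,0],[-32,118,0,0],[-46,172,0,0],[-60,225,0,0],[-75,278,0,0],[-89,330,0,0],[-102,380,0,0],[-112,418,0,0],[-118,438,10,0],[-119,443,19,0],[-119,443,19,0]]' && python3 -m creep '[[0,0,10,0],[0,0,20,0],[0,0,30,0],[0,0,40,0],[0,0,40,0],[0,0,40,0]]'
python3 - <<'E'
from h import *
img=camera("top");sc=camera("scene")
cv2.imwrite("pics/over.png",np.hstack([cv2.resize(img[150:300,360:480],(320,400)),cv2.resize(sc[170:290,300:444],(480,400))]))
print(rel(np.array([.565,-.125,.018])))
E
```

```text
time_s: 8.15
tool_pos: [0.5639, -0.1232, 0.0991]
tcp_rot: [[0.909, 0.418, -0.003], [0.418, -0.909, 0.002], [-0.002, -0.003, -1.0]]
ft_force: [0.0, 0.2, -1.1]
grip_width: 0.698
finger_force: 20.0
time_s: 8.9
tool_pos: [0.5656, -0.1244, 0.0607]
tcp_rot: [[0.909, 0.418, 0.0], [0.418, -0.909, 0.0], [0.0, -0.0, -1.0]]
ft_force: [0.4, 0.6, -0.7]
grip_width: 0.697
finger_force: 20.0
[-1.   0.1 43. ]
```

View pics/over.png

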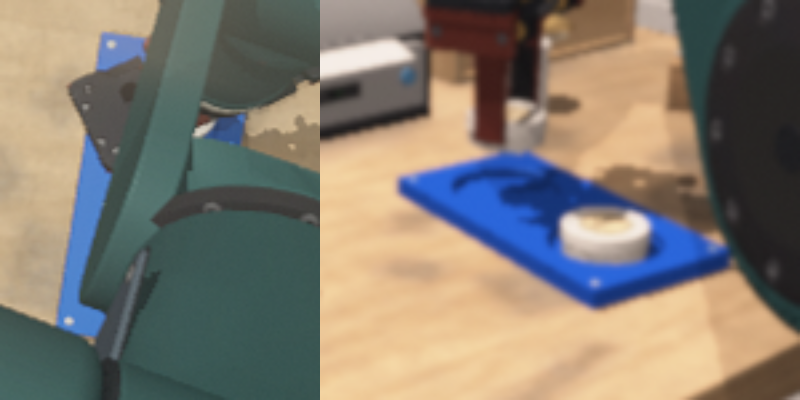

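The tin hangs over the well (right view, about (510,125)) and the packed tin at (605,235) is untouched. Lowering.

```bash
python3 -m creep '[[-1,0,10,0],[-1,0,20,0],[-1,0,28,0],[-1,0,34,0],[-1,0,38,0],[-1,0,41,0],[-1,0,43,0],[-1,0,43,0],[-1,0,43,0]]'
python3 - <<'E'
from h import *
sc=camera("scene");cv2.imwrite("pics/low.png",cv2.resize(sc[170:290,300:444],(720,600)))
E
```

```text
time_s: 10.12
tool_pos: [0.5647, -0.1247, 0.0178]
tcp_rot: [[0.909, 0.418, 0.0], [0.418, -0.909, 0.0], [0.0, 0.0, -1.0]]
ft_force: [-0.3, 0.7, -0.1]
grip_width: 0.697
finger_force: 20.0
```

View pics/low.png

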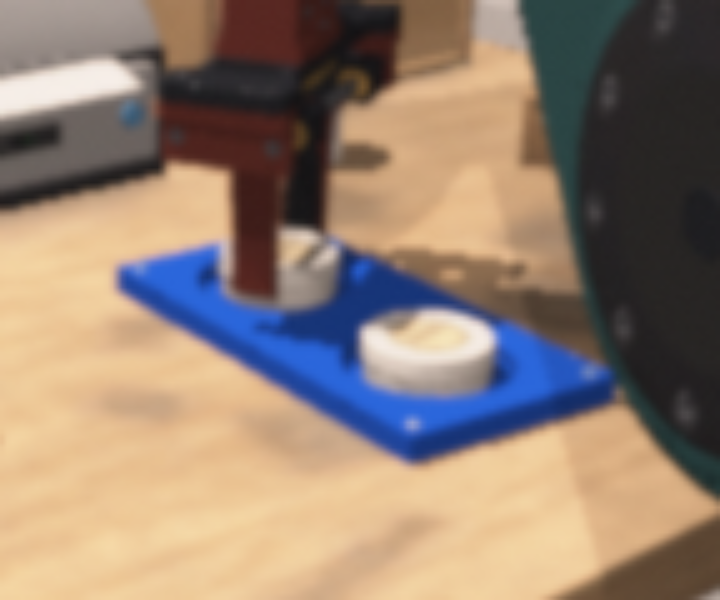

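The tin at (282,268) is inside the well with no contact force. I'll lower 1 mm, release, and lift off.

```bash
python3 -m creep '[[0,0,1,0],[0,0,1,0],[0,0,1,0]]' && python3 -m creep '[[0,0,0,0],[0,0,0,0],[0,0,0,0],[0,0,0,0],[0,0,0,0],[0,0,0,0]]' 0 && python3 -m creep '[[0,0,-8,0],[0,0,-20,0],[0,0,-40,0],[0,0,-80,0],[0,0,-130,0],[0,0,-170,0],[0,0,-170,0]]' && python3 -m creep '[[0,40,0,0],[0,90,0,0],[0,150,0,0],[0,210,0,0],[0,260,0,0],[0,300,0,0],[0,300,0,0],[0,300,0,0]]'
python3 - <<'E'
from h import *
img=camera("top");sc=camera("scene")
cv2.imwrite("pics/end.png",np.hstack([cv2.resize(img[150:300,360:480],(320,400)),cv2.resize(sc[170:290,300:444],(480,400))]))
for n in("tin_label_up","tin_packed"):
  for d in finder.boxes_of("top",n)[:6]: b=d["bbox"];print(n,d["p"],ray("top",b[0]+b[2]/2,b[1]+b[3]/2,.022).round(3))
E
```

```text
time_s: 10.55
tool_pos: [0.5646, -0.1247, 0.0167]
tcp_rot: [[0.909, 0.418, -0.0], [0.418, -0.909, 0.0], [-0.0, -0.0, -1.0]]
ft_force: [-0.1, 0.3, -1.1]
grip_width: 0.701
finger_force: 20.0
time_s: 11.3
tool_pos: [0.5646, -0.1247, 0.0167]
tcp_rot: [[0.909, 0.418, -0.0], [0.418, -0.909, 0.0], [0.0, -0.0, -1.0]]
ft_force: [1.0, -0.0, 0.2]
grip_width: 0.999
finger_force: 0.0
time_s: 12.18
tool_pos: [0.5672, -0.1256, 0.1913]
tcp_rot: [[0.909, 0.418, 0.008], [0.418, -0.909, -0.003], [0.006, 0.006, -1.0]]
ft_force: [1.5, 0.6, -0.5]
grip_width: 1.002
finger_force: 0.0
time_s: 13.18
tool_pos: [0.689, -0.3962, 0.1853]
tcp_rot: [[0.909, 0.418, -0.002], [0.418, -0.909, 0.002], [-0.001, -0.003, -1.0]]
ft_force: [-0.8, 0.2, -0.8]
grip_width: 1.001
finger_force: 0.0
tin_label_up 0.79 [0.598 0.347 0.022]
tin_label_up 0.75 [0.383 0.32  0.022]
tin_label_up 0.63 [0.423 0.23  0.022]
tin_label_up 0.61 [ 0.573 -0.114  0.022]
```

View pics/end.png

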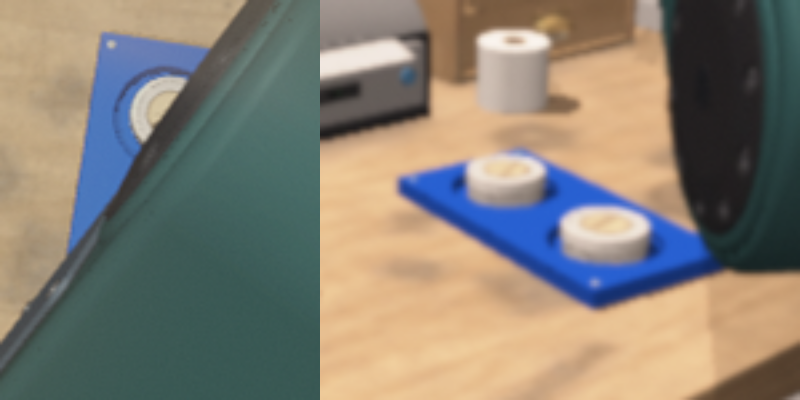

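Both tins sit flat in their wells with labels up, at (507,180) and (605,235). The arm is clear, so I'm handing in.

```bash
python3 -c "from rig import bot; print(bot.close_job())"
```

```text
the job is handed in; nothing more can be done
None
```

The label-up tin is packed flat, label up, in the empty well and released, and the job is handed in at about 13 s with no verdict returned; the packed tin looked unmoved in the last picture, and I did not re-measure the upside-down tin, which the arm only passed over.

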